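# Fix a cabinet door in the drilling jig with its twist-lock hold-down

### The job

Get the small slab door ready for drilling: push it fully home under the two spring clips, flat against the jig's fence. Then twist the hold-down's telescoping tube to unlock it, slide it down until its foot presses firmly on the door (spring foot about half pressed in, without bruising the wood), twist it back to lock so that it stays pressed, and let go; never force the tube up or down while it is locked, and leave the driver, the cork block and the screw tub where they are.

Things in the scene. Friction and masses are not known exactly. Their poses are not given: they have to be found in the camera images.
- jig: Drilling jig fixed to the bench: plywood base board 18 mm thick, a dark wooden fence 30 mm high across its far end, a grey bridge post at its left that carries a steel tube over the board. Origin: on the bench under the tube's axis; x points at the fence, y left, z up. The board spans x -105 to +95, y -92 to +140 mm.
- fence (a point): Middle of the fence's face at board height: jig x 65, y 0, z 18 mm. Two steel spring clips at y = +-40 mm reach out 40 mm from this face, tops below z = 70 mm, round noses 18 mm out and 1.5 mm lower than the door's top. Pushing the door under the noses takes roughly 6 to 16 N; it then slides on some 20 mm with less drag to the rigid fence.
- post (a point): Top of the bridge post, 158 mm above the bench at jig x 0, y 110 mm; the post is 34 mm square. From it the bridge arm, 34 mm wide, runs at z 120 to 150 mm to the outer tube.
- collar (a point): Top centre of the fixed outer tube's knurled collar, jig x 0, y 0, z 169 mm, 44 mm across; the outer tube reaches down to z 112 mm. The inner tube slides and turns in it.
- door: Slab door of plain wood lying on the jig's board, 140 mm (its x, towards the fence) x 120 mm (y) x 16 mm thick, 0.2 to 0.4 kg. Origin: centre of its underside. Starts 34 to 50 mm short of the fence and a little askew, below the hold-down. Home, its origin is at jig x = -5 mm, its top 34 mm above the bench.
- grip (a point): Centre of the black wing bar on top of the inner tube: 66 mm long (this point's y), 18 mm thick (its x), 30 mm high, 15 mm of it above and below this point; it turns with the tube. Below the bar a hub 32 mm across, 10 mm high. 163 mm above the underside of the unpressed foot.
- plunger_slide (a joint): How far the inner tube is slid down, m: 0 fully up, limit 0.062. The foot meets the door's top at 0.050. Starts locked at 0 to 0.030. Unlocked it slides with 1 to 2 N of drag and weighs 0.27 kg; a pressed foot then pushes it back up if let go. Locked it holds over 50 N.
- plunger_twist (a joint): Twist of the inner tube and wing bar, rad, counter-clockwise from above positive: 0 locked (bar in line with the bridge arm, along jig y), 1.5 unlocked (bar square to it); stops at -0.08 and 1.5. Starts near 0. Cam lock: free to slide above 1.2; from 1.1 down to 0 it wedges harder, needing up to about 1 N m.
- foot: Round rubber-faced foot, 30 mm across, under the inner tube; does not turn with it. Origin: centre of its underside. It springs up into the tube by at most 3 mm at 12 N per mm: half pressed in is 18 N.
- cabinet_driver: Small screwdriver with a brown handle, 134 mm long, loose on the bench right of the jig. Origin: centre of its underside.
- cork_block: Cork sanding block 75 x 45 x 26 mm, loose on the bench right of the jig. Origin: centre of its underside.
- mount_screw_tub_0: Small round tub of screws, about 40 mm across and 23 mm high, loose on the jig's board left of the door, in front of the bridge post. Origin: centre of its underside.

How it is judged:
On the way:
1. the inner tube has been twisted to its unlocked position (value of joint plunger_twist above 1.2 rad), for 0.1 s.
At the end, for the whole second after the job is handed in: The door lies under both clips within 2.5 mm of the fence and within 2 degrees of square to it; the hold-down is twisted back to within 0.25 rad of its locked position and, with the robot clear of it, its foot still presses on the door with more than 8 N (x of door in the frame of jig above -0.0075 m and angle between the x axis of door and the x axis of jig, either way round below 0.035 rad and value of joint plunger_twist below 0.25 rad and contact force between foot and door above 8 N and linear speed of door below 0.01 m/s); the robot touches nothing.
It fails at once if the tube is dragged up or down while locked (value of joint plunger_twist below 0.3 rad and (velocity of joint plunger_slide above 0.04 m/s or velocity of joint plunger_slide below -0.04 m/s)).
It fails at once if the foot bruises the door (over 60 N) (contact force between foot and door above 60 N).
It fails at once if the driver, the cork block or the screw tub is moved by more than 25 mm (distance of any of cabinet_driver, cork_block, mount_screw_tub_0 from where it was at the start of the episode above 0.025 m).
It also fails if it takes over 54 s, if anything falls off the work surface, if the arm or the gripper's body presses on something with over 40 N, if the wrist force passes 120 N, or if a joint passes its speed limit or range.

### The arm

A 6-joint arm with a two-finger parallel gripper is mounted at the origin on a cart in front of the work surface, level with it; the furniture and walls round the work are solid. World frame = base frame: x ahead of the robot, y to its left, z up, the work surface at z = 0. Lengths are in m, angles in rad, forces in N, time in s.
With the tool pointing down it reaches from about 0.325 to 0.9 m from the base axis. Payload 3.5 kg.
Tool frame: the origin (TCP) lies midway between the tips of the shut fingers; the grasp point (between the pads) lies 19 mm behind it (manip.grasp_offset is the distance from the TCP to the grasp point, in m); z points along the fingers, y is the line along which they close (so a half turn about z gives the same grasp; the last joint's range is limited). The gripper opens to 85 mm and grips with 20 to 120 N. Pads are 22 mm wide; open, the fingers measure 114 mm over their backs; the gripper's body (76 mm by 85 mm) begins 54 mm behind the grasp point. The pads swing forward as they close: fully open they stand 13 mm farther back than shut.
Start: joints at [1.153, 0.276, -0.026, 1.268, 0, 1.467], TCP at [0.194, 0.594, 0.196] pointing down, gripper open.
Joint ranges: [-3.12, 3.12], [-0.85, 1.88], [-1.08, 1.24], [-1.95, 2.15], [-1.57, 1.53], [-3.14, 3.14]. Speed limits (rad/s): [2.57, 2.57, 3.14, 3.14, 3.14, 3.14].

### API

Orientations are given as [roll, pitch, yaw] about the fixed x, y, z axes, in that order (R = Rz(yaw) Ry(pitch) Rx(roll)).
In Python, from plant import manip, viewer, job gives the robot as it stands.
- The arm moves only by the tool apply_moves, never from a script. Its arguments are lists of equal length, an entry for each row: "travel": the shift along the tool's x, y, z normalised to -1 to 1, where 1 is 0.1 m, a list of three; "yaw": the turn about the tool's z normalised to -1 to 1, where 1 is pi/2 rad. In form: {"travel": [[dx, dy, dz], ...], "yaw": [yaw, ...]}. A call has 1 to 20 rows; each row is the pose to reach, as a shift and turn from the pose commanded when the call began, along the tool's axes at that moment; what a row does not reach only later rows make up. A row lasts 1/12 s, in which the tool goes at most 41.7 mm and 7.16 degrees, less where a joint would pass 70% of its speed; a pose out of reach is approached as far as the arm can. A call with a number of a shift or a turn outside -1 to 1 is refused whole. A call with a gripper value outside its range is refused whole. "hand" is the opening, from -1 (shut) to 1 (fully open), set as the call begins (left out, the last holds). The fingers move at their own pace and stop on an object; "squeeze" is the grip in N (left out, the last holds). Time passes only in rows, so rows that repeat a pose let the fingers close. It gives the time, the measured TCP pose, the force, the opening and the grip force at its end, in the units of the state.
- manip.observe(): the state, without advancing time (a new reading comes with each control period).
- viewer.get_image(name): name is "scene" or "side" or "wrist"; returns (picture, depth): 384x512x3 uint8, red, green, blue; 384x512 float32, m along the optical axis (not along the pixel's ray), 0 where there is no reading.
- viewer.camera_info(name): a dict with "K" (3x3 intrinsics, pixels), "R" (3x3) and "t" (3): a world point X has camera coordinates R X + t. Camera axes: x right, y down, z forward; pixel columns grow to the right and rows downward; lengths in m; the calibration is good to about 2 mm. The wrist camera is an equidistant fisheye: a pixel r from the principal point sees the ray r / f radians off the axis. A picture is of the moment at which its call begins: read the wrist's pose just before it. camera_info takes no time and is no camera call; for the wrist camera it gives the pose at the moment of the call.
- job.hand_in(): hands the job in; it is judged then, once.
The state is a dict: "time_s": time; "joint_pos": joint angles; "qvel": joint speeds; "joint_torque": joint torques, N m; "tool_pos": TCP position; "ee_rot": TCP orientation; "force": force on the tool from outside, world axes, zero at the start; "moment": the same for the moment, N m; "width": finger opening in m; "grasp_force": force on a finger pad.
Only numpy, scipy, OpenCV 4.12 (cv2) and the standard library are available. Lean on these libraries where they do the work, as an engineer would, in place of code of your own. Each camera call takes 0.05 s, during which the arm holds its last target. There are 200 camera calls.

## Working session

There is one attempt and no reset: what is moved stays moved. The work goes in short steps, Python scripts to look and compute and a tool call to move; the robot and the scene stay as the last step left them, time stands still between calls to the robot, and variables do not carry over. Pictures are saved under pics/ and viewed, at most 10 in all, crops included, and the job is handed in when it is done.

Besides the shell and the picture viewer there is one more tool, called after "Request:" as name([rows], argument=value, ...), one row to a line, values as JSON. apply_moves: Moves the arm, as the interface text tells. Scaled input: -1 to 1 covers 0.1 m each way for a shift and pi/2 rad each way for a turn. Its arguments: {"type":"object","properties":{"travel":{"type":"array"},"yaw":{"type":"array"},"hand":{"type":"number"},"squeeze":{"type":"number"}},"required":["travel","yaw"]}

```bash
mkdir -p pics; ls
cat > h.py <<'E'
import numpy as np, cv2
from plant import manip, viewer, job
def shot(n,f):
    im,d=viewer.get_image(n); cv2.imwrite('pics/'+f,im[:,:,::-1]); np.save('pics/'+f[:-4]+'_d.npy',d); return im,d
def pt(n,u,v,z):
    c=viewer.camera_info(n);p=np.linalg.inv(c['K'])@[u,v,1]*z
    return np.array(c['R']).T@(p-np.array(c['t']))
E
python3 - <<'E'
from h import *
s=manip.observe();print({k:np.round(v,3) for k,v in s.items()},manip.grasp_offset)
a,_=shot('scene','a.png');b,_=shot('side','b.png')
for n in('scene','side'):
    c=viewer.camera_info(n);print(n,np.round(c['K'],1).tolist(),np.round(-np.array(c['R']).T@c['t'],3),np.round(c['R'],2).tolist())
E
```

```text
pics
{'time_s': np.float64(0.0), 'joint_pos': array([ 1.153,  0.277, -0.028,  1.268, -0.   ,  1.467]), 'qvel': array([-0.003, -0.002,  0.001,  0.001,  0.   ,  0.   ]), 'joint_torque': array([-1.0000e-03, -4.4551e+01,  2.9520e+01,  1.6000e-02, -0.0000e+00,
       -0.0000e+00]), 'tool_pos': array([0.193, 0.593, 0.195]), 'ee_rot': array([-3.139, -0.   ,  2.827]), 'force': array([0.14 , 0.343, 0.123]), 'moment': array([-0.021,  0.019, -0.036]), 'grasp_force': np.float64(0.0), 'width': np.float64(0.086)} 0.0187
scene [[440.0, 0.0, 256.3], [0.0, 440.0, 187.9], [0.0, 0.0, 1.0]] [ 0.141 -0.32   0.571] [[0.82, -0.58, 0.02], [-0.27, -0.42, -0.87], [0.51, 0.7, -0.5]]
side [[439.7, 0.0, 253.2], [0.0, 439.7, 189.5], [0.0, 0.0, 1.0]] [ 0.288 -0.339  0.81 ] [[0.92, -0.38, 0.01], [-0.25, -0.62, -0.74], [0.29, 0.68, -0.67]]
```

View pics/a.png

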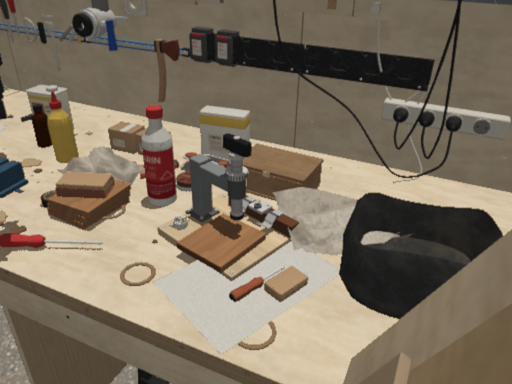

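View pics/b.png

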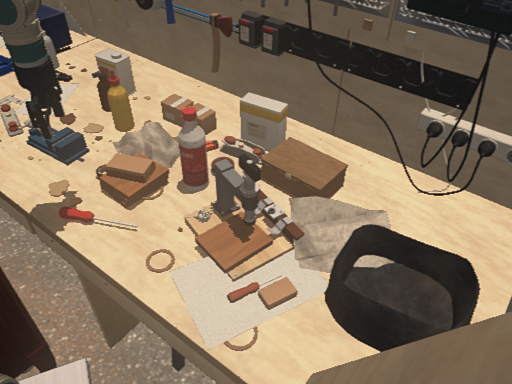

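The jig is at about (230,215) in scene and (240,220) in side. The wing bar is at about (237,145) in scene and (251,165) in side. I'll enlarge both.

Run:
```python
from h import *
a=cv2.imread('pics/a.png')[125:310,150:320];b=cv2.imread('pics/b.png')[145:315,165:315]
o=np.hstack([cv2.resize(x,(400,int(x.shape[0]*400/x.shape[1])),interpolation=cv2.INTER_CUBIC)[:435] for x in(a,b)]);cv2.imwrite('pics/c.png',o);print(400/170,400/150)
for n,f in(('scene','a'),('side','b')):
    d=np.load(f'pics/{f}_d.npy');v,u=np.mgrid[:384,:512]
    c=viewer.camera_info(n);P=np.stack([u,v,np.ones_like(u)],-1)@np.linalg.inv(c['K']).T*d[...,None]
    W=(P-c['t'])@c['R'];np.save(f'pics/{f}_w.npy',W)
for f,L in(('a',[(237,140),(237,150),(201,160),(225,240),(180,222),(270,283),(245,290),(236,185)]),('b',[(251,160),(250,168),(224,165),(232,240),(204,214),(278,293),(240,293)])):
    W=np.load(f'pics/{f}_w.npy')
    for p in L:print(f,p,np.round(W[p[1],p[0]],3))
```

```text
2.3529411764705883 2.6666666666666665
a (237, 140) [0.55  0.312 0.238]
a (237, 150) [0.549 0.31  0.219]
a (201, 160) [0.529 0.417 0.158]
a (225, 240) [0.51  0.294 0.036]
a (180, 222) [0.465 0.405 0.032]
a (270, 283) [0.516 0.15  0.026]
a (245, 290) [0.473 0.166 0.02 ]
a (236, 185) [0.545 0.308 0.145]
b (251, 160) [0.561 0.326 0.239]
b (250, 168) [0.551 0.308 0.233]
b (224, 165) [0.533 0.427 0.157]
b (232, 240) [0.505 0.304 0.034]
b (204, 214) [0.47  0.41  0.033]
b (278, 293) [0.545 0.136 0.027]
b (240, 293) [0.473 0.171 0.02 ]
```

View pics/c.png

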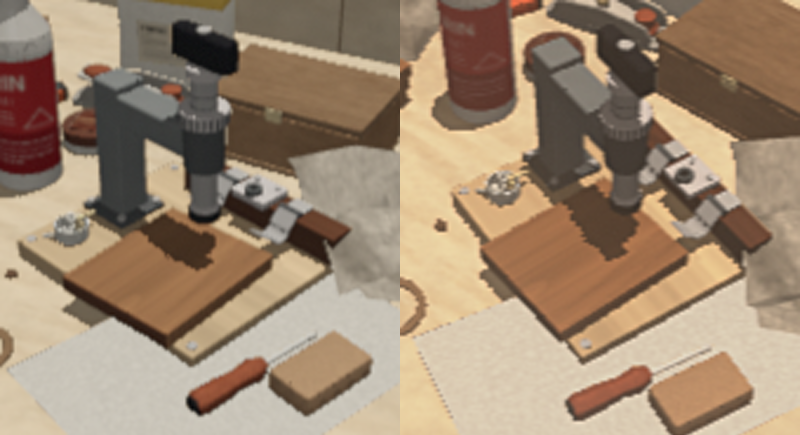

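```bash
cat > fit.py <<'E'
from h import *
def rect(P,lo,hi,c,r,name):
    m=(P[:,2]>lo)&(P[:,2]<hi)&(np.hypot(P[:,0]-c[0],P[:,1]-c[1])<r);Q=P[m]
    if len(Q)<5: print(name,len(Q));return
    (x,y),(w,h),a=cv2.minAreaRect((Q[:,:2]*1000).astype(np.float32))
    print(name,len(Q),'c',round(x,1),round(y,1),'wh',round(w,1),round(h,1),'ang',round(a,1),'zmed',round(np.median(Q[:,2])*1000,1),'mean',np.round(Q[:,:2].mean(0)*1000,1))
if __name__=='__main__':
  for f in'ab':
    P=np.load(f'pics/{f}_w.npy').reshape(-1,3)
    rect(P,.029,.038,(.51,.30),.11,f+' door')
    rect(P,.013,.022,(.53,.30),.16,f+' board')
    rect(P,.150,.164,(.53,.42),.035,f+' posttop')
    rect(P,.21,.30,(.55,.31),.06,f+' bar')
    rect(P,.042,.056,(.60,.28),.10,f+' fence')
    Q=P[(np.hypot(P[:,0]-.55,P[:,1]-.31)<.06)];print('zmax',np.sort(Q[:,2])[-30::5])
    z=Q[Q[:,2]>Q[:,2].max()-.01];print(z.mean(0))
E
python3 fit.py
```

```text
a door 2660 c 517.9 330.8 wh 175.1 163.7 ang 17.2 zmed 34.8 mean [506.4 301.4]
a board 2487 c 525.1 304.0 wh 220.6 306.3 ang 14.6 zmed 18.9 mean [534.8 289.4]
a posttop 246 c 535.6 416.1 wh 34.8 59.1 ang 11.8 zmed 156.0 mean [532.6 417.6]
a bar 504 c 554.5 321.5 wh 19.8 68.1 ang 11.9 zmed 228.5 mean [551.6 315. ]
a fence 754 c 648.8 305.8 wh 128.0 113.2 ang 78.0 zmed 48.4 mean [647.6 293.5]
zmax [0.23875435 0.23889212 0.23898306 0.23933675 0.23957609 0.24007139]
[0.55298976 0.31688133 0.23637792]
b door 2399 c 519.4 331.2 wh 172.4 162.8 ang 16.5 zmed 34.1 mean [508.9 302.7]
b board 2302 c 521.1 300.1 wh 220.9 310.3 ang 17.6 zmed 18.1 mean [536.4 293.2]
b posttop 218 c 535.6 416.6 wh 35.1 59.9 ang 12.9 zmed 156.8 mean [533.8 420. ]
b bar 370 c 555.1 321.3 wh 19.8 67.5 ang 12.2 zmed 232.9 mean [553.7 315.1]
b fence 764 c 645.6 288.6 wh 103.5 195.5 ang 12.5 zmed 48.0 mean [647.4 296.9]
zmax [0.23860949 0.23877614 0.23886579 0.23893585 0.23908921 0.23956447]
[0.55468601 0.31852055 0.23640915]
```

```bash
cat >> h.py <<'E'
O=np.array([.5548,.3214]);A=np.radians(12.1)
def J(P): # world->jig mm
    q=np.array(P,float).copy();d=q[...,:2]-O;q[...,0]=d@[np.cos(A),np.sin(A)];q[...,1]=d@[-np.sin(A),np.cos(A)];return q*1000
def cam(f):
    return J(np.load(f'pics/{f}_w.npy').reshape(-1,3))
def door(Q,xl=(-130,45)):
    m=(Q[:,2]>30)&(Q[:,2]<38.5)&(Q[:,0]>xl[0])&(Q[:,0]<xl[1])&(Q[:,1]>-80)&(Q[:,1]<70);D=Q[m];n=[]
    for y in range(-50,55,10):
        s=D[abs(D[:,1]-y)<4]
        if len(s)>3:n.append((y,np.sort(s[:,0])[1]))
    r=[]
    for x in range(-100,20,10):
        s=D[abs(D[:,0]-x)<4]
        if len(s)>3:r.append((x,np.sort(s[:,1])[1]))
    return np.array(n),np.array(r)
E
python3 - <<'E'
from h import *
for f in'ab':
    Q=cam(f);n,r=door(Q);print(f,'near edge',n.round(0).tolist(),'\n right edge',r.round(0).tolist())
    for a in(n,r):k=np.polyfit(a[:,0],a[:,1],1);print('slope deg',np.degrees(np.arctan(k[0])).round(2),'at0',k[1].round(1))
    m=(Q[:,2]>38)&(Q[:,2]<52)&(Q[:,0]>50)&(Q[:,0]<110)&(abs(Q[:,1])<130);F=Q[m];print('fence x',np.percentile(F[:,0],[1,5,50,95]).round(1),'y',np.percentile(F[:,1],[1,99]).round(1))
    for y in range(-90,91,20):
        s=F[(abs(F[:,1]-y)<10)&(F[:,2]>44)];print(y,len(s),np.percentile(s[:,0],[5,95]).round(1) if len(s)>3 else '',end='; ')
    m=(Q[:,2]>26)&(Q[:,2]<48)&(Q[:,1]>70)&(Q[:,1]<140)&(Q[:,0]<-20)&(Q[:,0]>-110);print('\ntub',Q[m].min(0).round(),Q[m].max(0).round())
    m=(Q[:,2]>8)&(Q[:,2]<40)&(Q[:,1]<-95)&(Q[:,1]>-190)&(abs(Q[:,0])<130);print('loose',Q[m].min(0).round(),Q[m].max(0).round())
c=viewer.camera_info('wrist');s=manip.observe();p=-np.array(c['R']).T@c['t']-s['tool_pos'];y=s['ee_rot'][2]
print('cam in tool',p@[np.cos(y),np.sin(y),0],p@[np.sin(y),-np.cos(y),0],-p[2])
E
```

```text
a near edge [[-50.0, -113.0], [-40.0, -114.0], [-30.0, -115.0], [-20.0, -116.0], [-10.0, -117.0], [0.0, -117.0], [10.0, -118.0], [20.0, -119.0], [30.0, -120.0], [40.0, -120.0], [50.0, -121.0]] 
 right edge [[-100.0, -69.0], [-90.0, -69.0], [-80.0, -68.0], [-70.0, -67.0], [-60.0, -66.0], [-50.0, -65.0], [-40.0, -65.0], [-30.0, -63.0], [-20.0, -63.0], [-10.0, -62.0], [0.0, -62.0], [10.0, -60.0]]
slope deg -4.38 at0 -117.3
slope deg 4.45 at0 -61.5
fence x [ 55.1  58.3  77.1 106.8] y [-109.5   52. ]
-90 114 [ 66.  107.8]; -70 92 [ 65.8 102.4]; -50 87 [61.4 91. ]; -30 72 [ 60.9 109.2]; -10 22 [56.3 93.3]; 10 6 [56.3 57.9]; 30 38 [60.7 90.6]; 50 30 [64.4 91.4]; 70 0 ; 90 0 ; 
tub [-80.  85.  26.] [-21. 134.  42.]
loose [-130. -190.    8.] [130. -95.  40.]
b near edge [[-50.0, -113.0], [-40.0, -113.0], [-30.0, -114.0], [-20.0, -115.0], [-10.0, -115.0], [0.0, -117.0], [10.0, -116.0], [20.0, -118.0], [30.0, -119.0], [40.0, -120.0], [50.0, -120.0]] 
 right edge [[-100.0, -69.0], [-90.0, -68.0], [-80.0, -67.0], [-70.0, -65.0], [-60.0, -65.0], [-50.0, -64.0], [-40.0, -62.0], [-30.0, -63.0], [-20.0, -62.0], [-10.0, -62.0], [0.0, -62.0], [10.0, -60.0]]
slope deg -4.15 at0 -116.5
slope deg 4.3 at0 -60.7
fence x [ 57.1  59.4  80.9 105.6] y [-105.5   78.3]
-90 97 [ 68.  107.7]; -70 94 [66.4 99.9]; -50 83 [61.  92.6]; -30 68 [ 61.7 104. ]; -10 27 [56.8 92.2]; 10 7 [56.  57.9]; 30 51 [60.  91.9]; 50 55 [62.8 93.6]; 70 45 [69.9 93.5]; 90 6 [90.6 94.3]; 
tub [-79.  87.  26.] [-20. 134.  41.]
loose [-130. -190.    8.] [130. -95.  40.]
cam in tool 0.0783550646163139 0.0012488591563671189 -0.17838754123372969
```

Run:
```python
from h import *
for f in'ab':
    P=np.load(f'pics/{f}_w.npy').reshape(-1,3)
    m=(P[:,2]>.07)&(P[:,0]>.1)&(P[:,0]<.62)&(P[:,1]>.1)&(P[:,1]<.75)
    H,_,_=np.histogram2d(P[m,0],P[m,1],bins=[np.arange(.1,.65,.05),np.arange(.1,.8,.05)]);print(H.astype(int))
```

```text
[[  0   0   0   0   0   0   0   0   0   0   0   0   0]
 [  0   0   0   0   0   0   0   0   0   0   0   0   0]
 [  0   0   0   0   0   0   0   0   0  24 161  26   0]
 [  0   0   0   0   0   0   0   0   0   0 119   4   0]
 [  0   0   0   0   0   0   0   0   0 149 258  50   0]
 [  0   0   0   0   0   0   0   0   0 136 116   0   0]
 [  0   0   0   0   0   0   0   0   0   0   0   0   0]
 [  0   0   0   0   0   0   0   0 854 548   0   0   0]
 [  0   0   0   1 919 329 727   0 351 111   0   0   0]
 [  0   0   0 165 517  36  11   0   0   0   0   0   0]]
[[   0    0    0    0    0    0    0    0    0    0    0    0    0]
 [   0    0    0    0    0    0    0    0  720 2009   26    0    0]
 [   0    0    0    0    0    0    0    0  242 1452  351   49    0]
 [   0    0    0    0    0    0    0    0    0    0   88    7    0]
 [   0    0    0    0    0    0    0    0    0  100  226   62    0]
 [   0    0    0    0    0    0    0    0    0  124  114    0    0]
 [   0    0    0    0    0    0    0    0    0    0    0    0    0]
 [   0    0    0    0    0    0    0    0  584  370    0    0    0]
 [   0    0    0    0  517  238  470    0  326  139    0    0    0]
 [   0    0    0  122  446   51   15    0    0    0    0    0    0]]
```

Request:
apply_moves([
  [-0.1,-0.08,0],
  [-0.3,-0.23,0],
  [-0.5,-0.38,0],
  [-0.7,-0.53,0],
  [-0.9,-0.68,0],
  [-1,-0.755,0],
  [-1,-0.755,0],
], yaw=[0,0,0,0,0,0,0], hand=1)

```text
time_s: 0.68
tool_pos: [0.2664, 0.489, 0.1962]
ee_rot: [-3.14, 0.0, 2.824]
force: [-0.7, 0.4, 0.2]
width: 0.0853
grasp_force: 0.0
```

Request:
apply_moves([
  [-0.1,-0.08,0],
  [-0.3,-0.23,0],
  [-0.5,-0.38,0],
  [-0.7,-0.53,0],
  [-0.9,-0.68,0],
  [-1,-0.755,0],
  [-1,-0.755,0],
], yaw=[0,0,0,0,0,0,0])

```text
time_s: 1.27
tool_pos: [0.3379, 0.3874, 0.1964]
ee_rot: [-3.141, 0.0, 2.825]
force: [0.5, 0.1, 0.2]
width: 0.0855
grasp_force: 0.0
```

Request:
apply_moves([
  [-0.1,-0.08,0],
  [-0.3,-0.23,0],
  [-0.5,-0.38,0],
  [-0.7,-0.53,0],
  [-0.9,-0.68,0],
  [-1,-0.755,0],
  [-1,-0.755,0.3],
  [-1,-0.755,0.6],
  [-1,-0.755,0.8],
  [-1,-0.755,1],
  [-1,-0.755,1],
], yaw=[0,-0.04,-0.1,-0.16,-0.22,-0.28,-0.334,-0.334,-0.334,-0.334,-0.334])

```text
time_s: 2.18
tool_pos: [0.405, 0.2846, 0.0923]
ee_rot: [-3.14, -0.008, -2.931]
force: [-1.2, 0.0, 0.2]
width: 0.0852
grasp_force: 0.0
```

Run:
```python
from h import *
s=manip.observe();print(J(s['tool_pos']),np.degrees(s['ee_rot']),s['joint_pos'].round(2))
im,_=shot('wrist','w.png')
```

```text
[-154.16111452   -4.60399495   92.28088548] [-179.88798933   -0.45747281 -167.90733269] [ 0.48  0.14 -0.43  1.01  0.    0.27]
```

View pics/w.png

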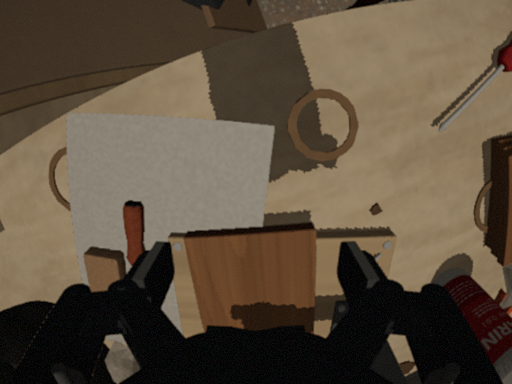

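Request:
apply_moves([
  [0,0,0.2],
  [0,0,0.4],
  [0,0,0.6],
  [0,0,0.72],
  [0,0,0.76],
  [0,0,0.76],
  [0,0,0.76],
], yaw=[0,0,0,0,0,0,0], hand=0.5)

```text
time_s: 2.82
tool_pos: [0.4098, 0.2868, 0.0218]
ee_rot: [3.141, 0.002, -2.931]
force: [-0.1, 1.2, 0.6]
width: 0.0642
grasp_force: 0.0
```

Run:
```python
from h import *
s=manip.observe();print(J(s['tool_pos']),np.degrees(s['ee_rot']),s['width'],s['force'])
im,_=shot('wrist','w2.png')
im,_=shot('scene','s2.png');im2,_=shot('side','s3.png')
o=np.hstack([cv2.resize(im[180:300,120:280],(400,300)),cv2.resize(im2[180:300,150:310],(400,300))]);cv2.imwrite('pics/d.png',o[:,:,::-1])
```

```text
[-149.00836017   -3.40554308   21.76136235] [ 1.79966023e+02  1.20486584e-01 -1.67949844e+02] 0.06423387489462741 [-0.14378794  1.202277    0.60508809]
```

View pics/d.png

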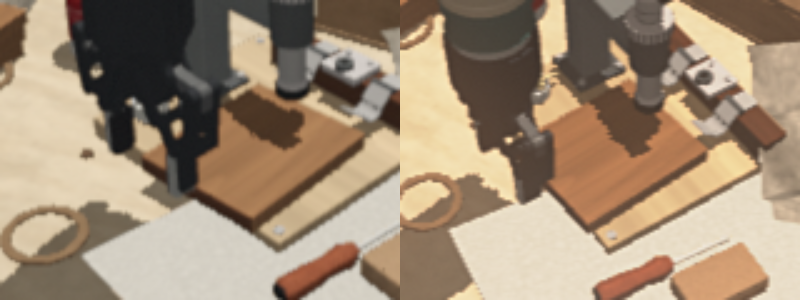

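Request:
apply_moves([
  [-0.03,0,0.03],
  [-0.08,0,0.03],
  [-0.12,0,0.03],
  [-0.16,0,0.03],
  [-0.2,0,0.03],
  [-0.24,0,0.03],
  [-0.28,0,0.03],
  [-0.32,0,0.03],
  [-0.36,0,0.03],
  [-0.4,0,0.03],
  [-0.4,0,0.03],
], yaw=[0,0,0,0,0,0,0,0,0,0,0])

```text
time_s: 3.88
tool_pos: [0.449, 0.2947, 0.0176]
ee_rot: [3.141, 0.001, -2.932]
force: [0.0, 0.2, 0.3]
width: 0.064
grasp_force: 0.0
```

```bash
cat > st.py <<'E'
from h import *
s=manip.observe();f=s['force'];print(J(s['tool_pos']).round(1),np.degrees(s['ee_rot']).round(2),s['width'].round(4),'F jig',(f[:2]@[np.cos(A),np.sin(A)]).round(1),(f[:2]@[-np.sin(A),np.cos(A)]).round(1),f[2].round(1),'M',s['moment'].round(2),s['time_s'])
E
python3 st.py
python3 - <<'E'
from h import *
for f in('scene','side'):
    im,d=viewer.get_image(f);v,u=np.mgrid[:384,:512];c=viewer.camera_info(f)
    W=((np.stack([u,v,np.ones_like(u)],-1)@np.linalg.inv(c['K']).T*d[...,None])-c['t'])@c['R']
    n,r=door(J(W.reshape(-1,3)),(-110,45));k=np.polyfit(r[:,0],r[:,1],1);print(np.degrees(np.arctan(k[0])),k[1],n.round().tolist())
E
```

```text
4.635062867736102 -61.04151655039187 [[-50.0, -110.0], [-40.0, -109.0], [-30.0, -108.0], [-20.0, -108.0], [-10.0, -110.0], [0.0, -109.0], [10.0, -109.0], [20.0, -109.0], [30.0, -109.0], [40.0, -109.0], [50.0, -108.0]]
4.4072386383449835 -60.58312384519937 [[-50.0, -108.0], [-40.0, -110.0], [-30.0, -108.0], [-20.0, -106.0], [-10.0, -109.0], [0.0, -109.0], [10.0, -108.0], [20.0, -108.0], [30.0, -109.0], [40.0, -108.0], [50.0, -106.0]]Traceback (most recent call last):
  File "st.py", line 2, in <module>
    s=manip.observe();f=s['force'];print(J(s['tool_pos']).round(1),np.degrees(s['ee_rot']).round(2),s['width'].round(4),'F jig',(f[:2]@[np.cos(A),np.sin(A)]).round(1),(f[:2]@[-np.sin(A),np.cos(A)]).round(1),f[2].round(1),'M',s['moment'].round(2),s['time_s'])
                                                                                                    ^^^^^^^^^^^^^^^^
AttributeError: 'float' object has no attribute 'round'
```

```bash
cat > st.py <<'E'
from h import *
s=manip.observe();f=s['force'];np.set_printoptions(precision=2,suppress=True)
print(J(s['tool_pos']),np.degrees(s['ee_rot']),s['width'],s['grasp_force'],'F jig',np.array([f[:2]@[np.cos(A),np.sin(A)],f[:2]@[-np.sin(A),np.cos(A)],f[2]]),'M',s['moment'],s['time_s'])
E
python3 st.py
python3 - <<'E'
from h import *
im,_=shot('scene','s4.png');im2,_=shot('side','s5.png')
o=np.hstack([cv2.resize(im[180:300,120:280],(400,300)),cv2.resize(im2[180:300,150:310],(400,300))]);cv2.imwrite('pics/e.png',o[:,:,::-1])
E
```

```text
[-110.24   -4.03   17.38] [ 180.     -0.01 -167.98] 0.06389701083937785 0.0 F jig [-0.55  0.59  0.03] M [-0.06 -0.01  0.05] 3.9833
```

View pics/e.png

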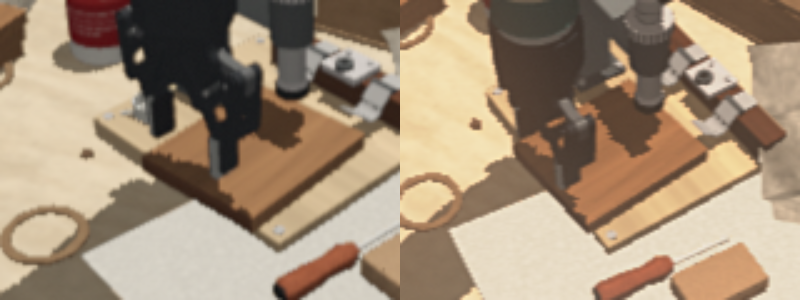

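Run:
```python
from h import *
for n,f,vs in(('scene','s4',[(207,v) for v in range(236,256,2)]),('side','s5',[(218,v) for v in range(236,258,2)])):
    d=np.load(f'pics/{f}_d.npy');im=cv2.imread(f'pics/{f}.png')
    for u,v in vs:print(n,u,v,im[v,u],J(pt(n,u,v,d[v,u])).round(1))
```

```text
scene 207 236 [48 48 47] [-118.   -43.    94.3]
scene 207 238 [56 57 56] [-117.1  -41.7   88.7]
scene 207 240 [56 57 57] [-117.5  -41.9   84.5]
scene 207 242 [62 64 64] [-117.5  -41.7   79.9]
scene 207 244 [67 69 69] [-118.4  -42.5   76.2]
scene 207 246 [67 69 69] [-117.5  -41.3   70.5]
scene 207 248 [73 77 76] [-119.1  -42.9   67.6]
scene 207 250 [86 90 91] [-118.7  -42.1   62.3]
scene 207 252 [ 62  86 118] [-99.9 -19.7  34.6]
scene 207 254 [ 54  81 115] [-104.4  -24.7   35.1]
side 218 236 [50 60 74] [-122.   -69.2  150.2]
side 218 238 [51 60 75] [-121.4  -67.3  142.1]
side 218 240 [52 61 76] [-121.6  -67.1  136. ]
side 218 242 [52 62 77] [-121.4  -66.2  128.8]
side 218 244 [53 63 76] [-121.5  -65.7  122.2]
side 218 246 [53 63 78] [-121.9  -65.8  116.2]
side 218 248 [54 64 78] [-121.8  -65.1  109.3]
side 218 250 [55 65 79] [-113.1  -47.9   79.9]
side 218 252 [54 63 74] [-113.4  -47.7   73.3]
side 218 254 [ 76 106 150] [-101.7  -25.    35.6]
side 218 256 [ 90 132 194] [-105.3  -31.1   37.3]
```

Request:
apply_moves([
  [0.1,0,0],
  [0.2,0,0],
  [0.3,0,0],
  [0.4,0,0],
  [0.43,0,0],
  [0.43,0,0],
], yaw=[0,0,0,0,0,0])

```text
time_s: 4.58
tool_pos: [0.4038, 0.2848, 0.0172]
ee_rot: [-3.141, -0.001, -2.931]
force: [-0.1, 0.2, -0.2]
width: 0.0638
grasp_force: 0.0
```

```bash
python3 st.py
python3 - <<'E'
from h import *
im,_=shot('scene','s6.png');im2,_=shot('side','s7.png')
for n,f in(('scene','s6'),('side','s7')):
    d=np.load(f'pics/{f}_d.npy');v,u=np.mgrid[:384,:512];c=viewer.camera_info(n)
    Q=J(((np.stack([u,v,np.ones_like(u)],-1)@np.linalg.inv(c['K']).T*d[...,None])-c['t'])@c['R'])
    m=(Q[...,0]<-125)&(Q[...,0]>-190)&(abs(Q[...,1])<70)&(Q[...,2]>8)&(Q[...,2]<100)
    for lo in range(8,100,6):
        s=m&(Q[...,2]>=lo)&(Q[...,2]<lo+6)
        if s.sum():print(n,lo,s.sum(),Q[s].min(0).round(),Q[s].max(0).round())
o=np.hstack([cv2.resize(im[200:290,130:250],(400,300)),cv2.resize(im2[200:290,150:270],(400,300))]);cv2.imwrite('pics/f.png',o[:,:,::-1])
E
```

```text
[-155.33   -4.1    17.24] [-179.98   -0.07 -167.94] 0.06383901083491608 0.0 F jig [-0.03  0.23 -0.18] M [-0.   -0.01 -0.02] 4.5833
scene 8 716 [-190.  -70.    8.] [-125.   10.   12.]
scene 56 15 [-164.  -43.   57.] [-148.   31.   62.]
scene 62 47 [-167.  -48.   62.] [-146.   33.   68.]
scene 68 67 [-167.  -49.   68.] [-146.   37.   74.]
scene 74 57 [-167.  -50.   74.] [-146.   35.   80.]
scene 80 74 [-167.  -51.   80.] [-145.   43.   86.]
scene 86 57 [-167.  -51.   86.] [-144.   42.   92.]
scene 92 63 [-167.  -50.   92.] [-145.   41.   98.]
scene 98 14 [-167.  -48.   98.] [-152.   35.  100.]
side 8 324 [-190.  -70.    8.] [-125.   11.   12.]
side 56 7 [-162.  -41.   59.] [-150.   32.   62.]
side 62 23 [-165.  -47.   62.] [-147.   36.   67.]
side 68 32 [-165.  -48.   69.] [-148.   33.   74.]
side 74 26 [-165.  -49.   74.] [-148.   34.   80.]
side 80 26 [-165.  -50.   80.] [-147.   32.   86.]
side 86 20 [-165.  -48.   86.] [-153.   37.   92.]
side 92 12 [-165.  -38.   92.] [-157.   36.   98.]
side 98 4 [-166.  -46.   98.] [-161.   36.  100.]
```

View pics/f.png

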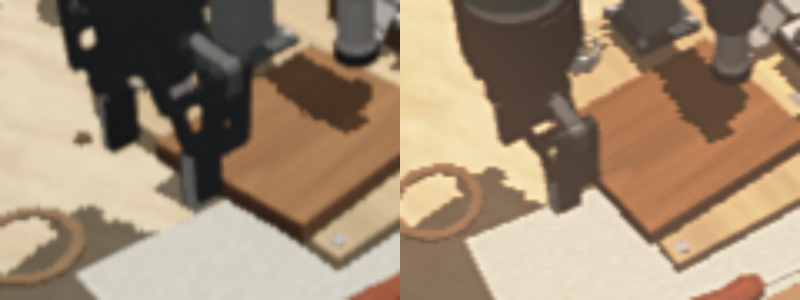

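Run:
```python
from h import *
im,d=shot('wrist','w3.png');c=viewer.camera_info('wrist');print(np.round(c['K'],1).tolist())
def wpt(u,v,z):
    K=c['K'];x=(u-K[0][2])/K[0][0];y=(v-K[1][2])/K[1][1];r=np.hypot(x,y)
    ray=np.array([x/r*np.tan(r),y/r*np.tan(r),1])*z
    return np.array(c['R']).T@(ray-np.array(c['t']))
old=np.load('pics/w_d.npy')
for p in[(240,150),(310,200),(180,150),(250,250),(250,290),(230,245),(400,200),(300,60)]:print(p,d[p[1],p[0]],J(wpt(*p,d[p[1],p[0]])).round(1))
for f in('a','b'):
    Q=cam(f);
    for x0,y0 in[(-160,-60),(-160,0),(-160,60),(-130,-100),(-150,120)]:
        s=Q[(abs(Q[:,0]-x0)<10)&(abs(Q[:,1]-y0)<10)&(abs(Q[:,2])<60)];print(f,x0,y0,np.percentile(s[:,2],[5,50,95]).round(1),len(s))
```

```text
[[297.3, 0.0, 255.2], [0.0, 297.3, 189.2], [0.0, 0.0, 1.0]]
(240, 150) 0.188911 [-197.   -12.2    8.4]
(310, 200) 0.20809507 [-159.9   36.3    0.2]
(180, 150) 0.18847592 [-197.7  -51.4    8.7]
(250, 250) 0.21036448 [-125.1   -6.3    8.9]
(250, 290) 0.19009407 [-108.9   -6.1   35.4]
(230, 245) 0.21165442 [-127.9  -20.8    6.7]
(400, 200) 0.20785645 [-159.3  107.6    0.6]
(300, 60) 0.17759694 [-255.7   26.5    1.5]
a -160 -60 [6.6 8.5 9.9] 80
a -160 0 [ 7.4  8.6 10.4] 66
a -160 60 [-0.9  0.9  2.4] 60
a -130 -100 [6.2 7.7 9. ] 79
a -150 120 [-0.3  1.   2.5] 53
b -160 -60 [4.8 7.1 9.2] 67
b -160 0 [5.7 8.  9.8] 59
b -160 60 [-2.2  0.6  3.1] 53
b -130 -100 [4.  6.4 8.7] 70
b -150 120 [-2.5  0.6  2.9] 54
```

Request:
apply_moves([
  [0,0,0.03],
  [0,0,0.06],
  [0,0,0.1],
  [0,0,0.1],
  [0,0,0.1],
  [0,0,0.1],
  [0,0,0.1],
  [0,0,0.1],
], yaw=[0,0,0,0,0,0,0,0], hand=-0.58)

```text
time_s: 5.4
tool_pos: [0.4059, 0.2855, 0.0075]
ee_rot: [3.142, 0.0, -2.932]
force: [0.3, 0.2, -0.0]
width: 0.0176
grasp_force: 0.0
```

```bash
python3 st.py
cat > tip.py <<'E'
from h import *
s=manip.observe();t=J(s['tool_pos'])
for n in('scene','side'):
    im,d=viewer.get_image(n);v,u=np.mgrid[:384,:512];c=viewer.camera_info(n)
    Q=J(((np.stack([u,v,np.ones_like(u)],-1)@np.linalg.inv(c['K']).T*d[...,None])-c['t'])@c['R'])
    m=(abs(Q[...,0]-t[0])<20)&(abs(Q[...,1]-t[1])<60)&(Q[...,2]>13)&(Q[...,2]<120)
    for lo in range(13,80,4):
        q=m&(Q[...,2]>=lo)&(Q[...,2]<lo+4)
        if q.sum():print(n,lo,q.sum(),Q[q].min(0).round(),Q[q].max(0).round())
    cv2.imwrite(f'pics/tip_{n}.png',im[:,:,::-1])
E
python3 tip.py
```

```text
[-153.15   -3.91    7.51] [ 180.      0.01 -167.98] 0.017622342792980274 0.0 F jig [ 0.35  0.13 -0.04] M [ 0.04 -0.02  0.01] 5.4
scene 41 7 [-159.  -19.   43.] [-146.    7.   45.]
scene 45 19 [-164.  -21.   45.] [-152.   11.   49.]
scene 49 32 [-165.  -26.   49.] [-151.   11.   53.]
scene 53 29 [-164.  -26.   53.] [-148.   18.   57.]
scene 57 34 [-165.  -27.   57.] [-148.   10.   61.]
scene 61 34 [-165.  -27.   61.] [-147.   12.   65.]
scene 65 33 [-165.  -27.   65.] [-147.   12.   69.]
scene 69 42 [-165.  -27.   69.] [-147.   20.   73.]
scene 73 32 [-165.  -27.   73.] [-147.   18.   77.]
scene 77 29 [-165.  -25.   77.] [-153.   13.   81.]
side 41 3 [-160.  -18.   43.] [-157.    8.   44.]
side 45 7 [-164.  -19.   46.] [-157.    8.   49.]
side 49 11 [-164.  -25.   49.] [-146.   13.   53.]
side 53 22 [-164.  -26.   53.] [-142.   10.   57.]
side 57 15 [-164.  -26.   57.] [-146.   11.   61.]
side 61 18 [-165.  -27.   62.] [-147.    9.   64.]
side 65 12 [-164.  -26.   65.] [-146.   11.   68.]
side 69 12 [-164.  -26.   69.] [-144.   14.   73.]
side 73 7 [-164.  -19.   74.] [-159.    7.   76.]
side 77 6 [-164.  -21.   78.] [-161.   11.   81.]
```

Request:
apply_moves([
  [0,0,0.05],
  [0,0,0.1],
  [0,0,0.15],
  [0,0,0.19],
  [0,0,0.22],
  [0,0,0.235],
  [0,0,0.235],
], yaw=[0,0,0,0,0,0,0], hand=0.5)

```text
time_s: 6.08
tool_pos: [0.4052, 0.2852, -0.0167]
ee_rot: [-3.141, -0.001, -2.932]
force: [0.6, -0.4, 0.2]
width: 0.0641
grasp_force: 0.0
```

```bash
python3 st.py;python3 tip.py | awk '$2<40'
```

```text
[-153.84   -4.08  -16.68] [-179.98   -0.06 -167.97] 0.06407488599644623 0.0 F jig [ 0.5  -0.51  0.16] M [0.01 0.02 0.  ] 6.0833
scene 21 2 [-156.  -41.   24.] [-156.   30.   25.]
scene 25 20 [-164.  -42.   25.] [-145.   33.   29.]
scene 29 24 [-165.  -46.   29.] [-144.   35.   33.]
scene 33 44 [-167.  -49.   33.] [-144.   34.   37.]
scene 37 34 [-165.  -49.   37.] [-146.   42.   41.]
side 13 1 [-157.    3.   13.] [-157.    3.   13.]
side 25 8 [-162.  -42.   25.] [-142.   32.   29.]
side 29 14 [-165.  -46.   29.] [-142.   35.   33.]
side 33 20 [-165.  -48.   34.] [-151.   32.   37.]
side 37 13 [-165.  -49.   37.] [-148.   32.   41.]
```

Request:
apply_moves([
  [-0.05,0,0.02],
  [-0.1,0,0.02],
  [-0.15,0,0.02],
  [-0.19,0,0.02],
  [-0.23,0,0.02],
  [-0.27,0,0.02],
  [-0.31,0,0.02],
  [-0.35,0,0.02],
  [-0.39,0,0.02],
  [-0.43,0,0.02],
  [-0.43,0,0.02],
], yaw=[0,0,0,0,0,0,0,0,0,0,0])

```text
time_s: 7.1
tool_pos: [0.4492, 0.2945, -0.018]
ee_rot: [-3.141, 0.002, -2.932]
force: [0.3, 0.3, -0.4]
width: 0.0643
grasp_force: 0.0
```

```bash
python3 st.py
```

```text
[-108.85   -4.17  -18.02] [-179.97    0.1  -168.01] 0.06427631298233168 0.0 F jig [ 0.39  0.23 -0.42] M [-0.01 -0.01  0.  ] 7.1
```

```bash
cat > dr.py <<'E'
from h import *
for f in('scene','side'):
    im,d=viewer.get_image(f);v,u=np.mgrid[:384,:512];c=viewer.camera_info(f)
    W=((np.stack([u,v,np.ones_like(u)],-1)@np.linalg.inv(c['K']).T*d[...,None])-c['t'])@c['R']
    n,r=door(J(W.reshape(-1,3)));r=r[r[:,0]>-80] 
    k=np.polyfit(r[:,0],r[:,1],1);print('deg',np.degrees(np.arctan(k[0])).round(2),'y0',k[1].round(1),n.round().tolist())
E
python3 dr.py
```

```text
deg 0.1 y0 -70.6 [[-50.0, -116.0], [-40.0, -121.0], [-30.0, -85.0], [-20.0, -54.0], [-10.0, -98.0], [0.0, -99.0], [10.0, -98.0], [20.0, -99.0], [30.0, -120.0], [40.0, -118.0], [50.0, -80.0]]
deg -0.3 y0 -69.9 [[-50.0, -116.0], [-40.0, -120.0], [-30.0, -74.0], [-20.0, -68.0], [-10.0, -61.0], [0.0, -94.0], [10.0, -62.0], [20.0, -94.0], [30.0, -119.0], [40.0, -53.0], [50.0, -47.0]]
```

Request:
apply_moves([
  [-0.03,0,0],
  [-0.06,0,0],
  [-0.09,0,0],
  [-0.12,0,0],
  [-0.15,0,0],
  [-0.18,0,0],
  [-0.2,0,0],
  [-0.22,0,0],
  [-0.22,0,0],
], yaw=[0,0,0,0,0,0,0,0,0])

```text
time_s: 7.95
tool_pos: [0.4639, 0.2971, -0.0193]
ee_rot: [-3.141, -0.01, -2.931]
force: [-9.5, -1.7, 6.1]
width: 0.0641
grasp_force: 4.7
```

```bash
python3 st.py; python3 dr.py
```

```text
[-94.01  -4.66 -19.26] [-179.95   -0.58 -167.95] 0.06407366559465726 4.718039855360985 F jig [-9.61  0.3   6.07] M [-0.41  1.79 -0.02] 7.95
deg -0.69 y0 -71.1 [[-50.0, -101.0], [-40.0, -106.0], [-30.0, -68.0], [-20.0, -33.0], [-10.0, -83.0], [0.0, -84.0], [10.0, -84.0], [20.0, -84.0], [30.0, -105.0], [40.0, -100.0], [50.0, -65.0]]
deg 0.3 y0 -69.8 [[-50.0, -100.0], [-40.0, -104.0], [-30.0, -57.0], [-20.0, -47.0], [-10.0, -80.0], [0.0, -77.0], [10.0, -45.0], [20.0, -74.0], [30.0, -104.0], [40.0, -35.0], [50.0, -29.0]]
```

Request:
apply_moves([
  [-0.02,0,0],
  [-0.04,0,0],
  [-0.06,0,0],
  [-0.08,0,0],
  [-0.1,0,0],
  [-0.1,0,0],
  [-0.1,0,0],
], yaw=[0,0,0,0,0,0,0])

```text
time_s: 8.63
tool_pos: [0.4727, 0.2991, -0.0193]
ee_rot: [-3.141, -0.012, -2.931]
force: [-11.0, -2.3, 7.3]
width: 0.0641
grasp_force: 5.6
```

```bash
python3 st.py; python3 dr.py
```

```text
[-84.99  -4.62 -19.29] [-179.95   -0.67 -167.95] 0.06414633137298155 5.5831971019506454 F jig [-11.27   0.11   7.34] M [-0.46  2.11 -0.11] 8.6333
deg -0.26 y0 -70.7 [[-50.0, -92.0], [-40.0, -96.0], [-30.0, -56.0], [-20.0, -25.0], [-10.0, -75.0], [0.0, -74.0], [10.0, -75.0], [20.0, -75.0], [30.0, -96.0], [40.0, -90.0], [50.0, -53.0]]
deg -0.17 y0 -69.7 [[-50.0, -87.0], [-40.0, -95.0], [-30.0, -46.0], [-20.0, -38.0], [-10.0, -68.0], [0.0, -63.0], [10.0, -33.0], [20.0, -65.0], [30.0, -95.0], [40.0, -22.0], [50.0, -16.0]]
```

Request:
apply_moves([
  [-0.02,0,0],
  [-0.04,0,0],
  [-0.06,0,0],
  [-0.08,0,0],
  [-0.08,0,0],
], yaw=[0,0,0,0,0])

```text
time_s: 9.15
tool_pos: [0.4721, 0.2987, -0.0202]
ee_rot: [-3.14, -0.027, -2.931]
force: [-24.7, -4.3, 20.2]
width: 0.0638
grasp_force: 13.0
```

```bash
python3 st.py; python3 dr.py
```

```text
[-85.61  -4.91 -20.21] [-179.94   -1.56 -167.91] 0.06382885922853551 13.008008748292923 F jig [-25.11   0.95  20.25] M [-0.99  4.96 -0.21] 9.15
deg -0.22 y0 -70.5 [[-50.0, -91.0], [-40.0, -95.0], [-30.0, -34.0], [-20.0, -20.0], [-10.0, -74.0], [0.0, -74.0], [10.0, -75.0], [20.0, -75.0], [30.0, -96.0], [40.0, -61.0], [50.0, -52.0]]
deg 0.19 y0 -69.8 [[-50.0, -90.0], [-40.0, -95.0], [-30.0, -48.0], [-20.0, -37.0], [-10.0, -68.0], [0.0, -27.0], [10.0, -33.0], [20.0, -66.0], [30.0, -95.0], [40.0, -19.0], [50.0, -13.0]]
```

Request:
apply_moves([
  [0.05,0,0],
  [0.15,0,0],
  [0.3,0,0],
  [0.45,0,0],
  [0.6,0,0],
  [0.65,0,-0.2],
  [0.65,0,-0.5],
  [0.65,0,-0.8],
  [0.65,0,-1],
  [0.65,0,-1],
], yaw=[0,0,0,0,0,0,0,0,0,0], hand=0.2)

```text
time_s: 10.08
tool_pos: [0.4282, 0.2916, 0.0874]
ee_rot: [3.139, 0.012, -2.932]
force: [1.8, 0.3, 1.3]
width: 0.0513
grasp_force: 0.0
```

Request:
apply_moves([
  [0,0,-0.2],
  [0,0,-0.4],
  [0,0,-0.6],
  [0,0,-0.8],
  [0,0,-0.95],
  [0,0,-1],
  [0,0,-1],
  [0,0,-1],
  [0,0,-1],
  [0,0,-1],
  [0,0,-1],
  [0,0,-1],
  [0,0,-1],
  [0,0,-1],
  [0,0,-1],
  [0,0,-1],
], yaw=[0.04,0.11,0.18,0.25,0.32,0.39,0.46,0.53,0.6,0.67,0.74,0.81,0.88,0.95,1,1])

```text
time_s: 11.42
tool_pos: [0.4237, 0.2891, 0.1814]
ee_rot: [3.141, 0.0, 1.779]
force: [0.2, 0.6, -0.1]
width: 0.0509
grasp_force: 0.0
```

```bash
python3 st.py
python3 - <<'E'
from h import *
for f in('scene','side'):
    im,d=viewer.get_image(f);v,u=np.mgrid[:384,:512];c=viewer.camera_info(f)
    Q=J((((np.stack([u,v,np.ones_like(u)],-1)@np.linalg.inv(c['K']).T*d[...,None])-c['t'])@c['R']).reshape(-1,3))
    n,r=door(Q);k=np.polyfit(n[:,0],n[:,1],1);print('door',np.degrees(np.arctan(k[0])).round(2),k[1].round(1))
    B=Q[(np.hypot(Q[:,0],Q[:,1])<45)&(Q[:,2]>205)&(Q[:,2]<260)];print(len(B),'bar top',np.sort(B[:,2])[-40::8].round(1),'low',B[:,2].min(),cv2.minAreaRect(B[:,:2].astype(np.float32)))
E
```

```text
[-134.99   -4.05  181.41] [179.97   0.01 101.94] 0.05092595917464858 0.0 F jig [ 0.36  0.55 -0.15] M [-0.01 -0.01 -0.  ] 11.4167
door 0.63 -74.3
549 bar top [238.6 238.8 238.9 239.1 239.6] low 205.10772654800596 ((-2.9272117614746094, -0.2189178466796875), (67.19212341308594, 24.456546783447266), 89.41897583007812)
door 0.39 -73.2
409 bar top [238.2 238.4 238.6 238.9 239.4] low 205.04313441022424 ((-2.3655471801757812, 0.3273162841796875), (24.448408126831055, 67.17512512207031), 0.40670284628868103)
```

Request:
apply_moves([
  [0,0,-0.15],
  [0,0,-0.3],
  [0.01,0,-0.45],
  [0.02,0.1,-0.45],
  [0.03,0.25,-0.45],
  [0.04,0.45,-0.45],
  [0.04,0.65,-0.45],
  [0.04,0.75,-0.45],
], yaw=[0,0,0,0,0,0,0,0])

```text
time_s: 12.18
tool_pos: [0.4984, 0.3092, 0.2257]
ee_rot: [3.141, 0.0, 1.781]
force: [0.1, 0.2, 0.3]
width: 0.051
grasp_force: 0.0
```

Request:
apply_moves([
  [0,0.15,0],
  [0,0.3,0],
  [0,0.45,0],
  [0,0.55,0],
  [0,0.6,0],
  [0,0.6,0],
  [0,0.6,0],
], yaw=[0,0,0,0,0,0,0])

```text
time_s: 12.77
tool_pos: [0.5541, 0.321, 0.2264]
ee_rot: [-3.14, 0.0, 1.781]
force: [-1.2, -0.5, -0.2]
width: 0.0511
grasp_force: 0.0
```

```bash
python3 st.py
```

```text
[ -0.8   -0.22 226.43] [-179.92    0.01  102.03] 0.05112734914089837 0.0 F jig [-1.29 -0.27 -0.21] M [-0.03 -0.01 -0.01] 12.7667
```

Request:
apply_moves([
  [0,0,0.1],
  [0,0,0.2],
  [0,0,0.3],
  [0,0,0.4],
  [0,0,0.46],
  [0,0,0.48],
  [0,0,0.48],
], yaw=[0,0,0,0,0,0,0])

```text
time_s: 13.35
tool_pos: [0.5537, 0.3208, 0.1776]
ee_rot: [-3.14, 0.0, 1.781]
force: [-0.5, 0.0, 0.9]
width: 0.0511
grasp_force: 0.0
```

```bash
python3 st.py
python3 - <<'E'
from h import *
im,_=shot('scene','s8.png');im2,_=shot('side','s9.png')
o=np.hstack([cv2.resize(im[100:220,170:290],(400,400),interpolation=cv2.INTER_CUBIC),cv2.resize(im2[110:230,190:310],(400,400),interpolation=cv2.INTER_CUBIC)]);cv2.imwrite('pics/g.png',o[:,:,::-1])
E
```

```text
[ -1.16  -0.32 177.64] [-179.88    0.03  102.03] 0.05113845289865021 0.0 F jig [-0.48  0.11  0.87] M [-0.02 -0.01  0.05] 13.35
```

View pics/g.png

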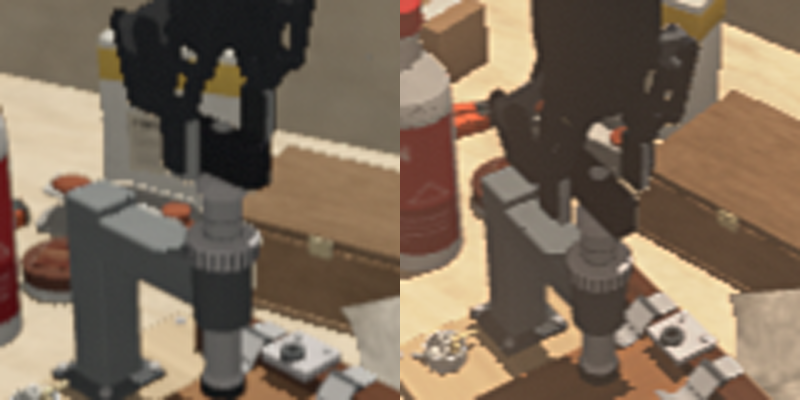

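The fingers straddle the wing bar: about (180,150) and (262,140) in the left crop, with the tips just above the bar's lower edge. Next I'll close them.

Request:
apply_moves([
  [0,0,0],
  [0,0,0],
  [0,0,0],
  [0,0,0],
  [0,0,0],
  [0,0,0],
  [0,0,0],
], yaw=[0,0,0,0,0,0,0], hand=-1, squeeze=80)

```text
time_s: 14.03
tool_pos: [0.5563, 0.3217, 0.18]
ee_rot: [3.138, -0.0, 1.78]
force: [5.1, 1.4, 2.7]
width: 0.0167
grasp_force: 79.6
```

```bash
python3 st.py
```

```text
[  1.51  -0.04 180.03] [179.78  -0.03 102.01] 0.016715386707972412 79.63454961776733 F jig [5.33 0.34 2.72] M [ 0.09 -0.78 -0.07] 14.0333
```

Request:
apply_moves([
  [0,0.02,0],
  [0,0.025,0],
  [0,0.025,0],
  [0,0.025,0],
  [0,0.025,0],
  [0,0.025,0],
  [0,0.025,0],
  [0,0.025,0],
  [0,0.025,0],
  [0,0.025,0],
  [0,0.025,0],
  [0,0.025,0],
  [0,0.025,0],
  [0,0.025,0],
  [0,0.025,0],
  [0,0.025,0],
  [0,0.025,0],
  [0,0.025,0],
  [0,0.025,0],
], yaw=[0,0,-0.03,-0.09,-0.15,-0.21,-0.27,-0.33,-0.39,-0.45,-0.51,-0.57,-0.63,-0.69,-0.75,-0.81,-0.87,-0.92,-0.92])

```text
time_s: 15.62
tool_pos: [0.5563, 0.3217, 0.1781]
ee_rot: [-3.141, -0.002, -3.056]
force: [2.3, 2.1, -2.5]
width: 0.0165
grasp_force: 79.1
```

```bash
python3 st.py
```

```text
[  1.52   0.02 178.07] [-179.99   -0.09 -175.08] 0.016539363159875524 79.12350296974182 F jig [ 2.64  1.55 -2.51] M [ 0.23 -0.56  0.04] 15.6167
```

Request:
apply_moves([
  [0,0,0.02],
  [0,0,0.05],
  [0,0,0.08],
  [0,0,0.11],
  [0,0,0.14],
  [0,0,0.17],
  [0,0,0.2],
  [0,0,0.22],
  [0,0,0.23],
  [0,0,0.23],
], yaw=[0,0,0,0,0,0,0,0,0,0])

```text
time_s: 16.45
tool_pos: [0.5565, 0.3216, 0.1553]
ee_rot: [-3.142, -0.001, -3.057]
force: [0.5, 1.3, -3.9]
width: 0.0166
grasp_force: 78.8
```

```bash
python3 st.py
```

```text
[  1.74  -0.12 155.26] [-180.     -0.06 -175.18] 0.016576801416772508 78.77627491950989 F jig [ 0.75  1.17 -3.85] M [ 0.34 -0.16 -0.04] 16.45
```

Not in contact yet, so I'll go down 1 mm at a time.

Request:
apply_moves([
  [0,0,0.01],
  [0,0,0.02],
  [0,0,0.02],
  [0,0,0.02],
], yaw=[0,0,0,0])

```text
time_s: 16.78
tool_pos: [0.5567, 0.3217, 0.1543]
ee_rot: [3.141, -0.0, -3.057]
force: [-1.3, 1.1, 1.0]
width: 0.0163
grasp_force: 79.6
```

Request:
apply_moves([
  [0,0,0.005],
  [0,0,0.01],
  [0,0,0.01],
  [0,0,0.01],
], yaw=[0,0,0,0])

```text
time_s: 17.12
tool_pos: [0.5569, 0.3218, 0.1539]
ee_rot: [3.141, 0.0, -3.057]
force: [-3.2, 1.0, 6.0]
width: 0.0164
grasp_force: 80.0
```

Request:
apply_moves([
  [0,0,0.005],
  [0,0,0.01],
  [0,0,0.01],
  [0,0,0.01],
], yaw=[0,0,0,0])

```text
time_s: 17.45
tool_pos: [0.557, 0.3218, 0.1536]
ee_rot: [3.141, 0.001, -3.057]
force: [-4.3, -0.0, 8.0]
width: 0.0165
grasp_force: 80.5
```

Request:
apply_moves([
  [0,0,0.005],
  [0,0,0.01],
  [0,0,0.015],
  [0,0,0.02],
  [0,0,0.02],
  [0,0,0.02],
], yaw=[0,0,0,0,0,0])

```text
time_s: 17.95
tool_pos: [0.5572, 0.3219, 0.1531]
ee_rot: [3.141, 0.002, -3.057]
force: [-5.0, -0.7, 13.7]
width: 0.0168
grasp_force: 81.2
```

Request:
apply_moves([
  [0,0,0.005],
  [0,0,0.01],
  [0,0,0.015],
  [0,0,0.015],
  [0,0,0.015],
], yaw=[0,0,0,0,0])

```text
time_s: 18.37
tool_pos: [0.5574, 0.322, 0.1527]
ee_rot: [3.141, 0.003, -3.057]
force: [-6.5, -0.7, 17.3]
width: 0.0164
grasp_force: 81.8
```

Request:
apply_moves([
  [0,0,0],
  [0,0,0],
  [0,0,0],
  [0,0,0],
  [0,0,0],
  [0,0,0],
  [0,0,0],
  [0,0,0],
  [0,0,0],
  [0,0,0],
  [0,0,0],
  [0,0,0],
  [0,0,0],
  [0,0,0],
  [0,0,0],
  [0,0,0],
  [0,0,0],
  [0,0,0],
], yaw=[0.03,0.09,0.15,0.21,0.27,0.33,0.39,0.45,0.51,0.57,0.63,0.69,0.75,0.81,0.87,0.92,0.95,0.95], squeeze=100)

```text
time_s: 19.87
tool_pos: [0.5566, 0.3221, 0.1528]
ee_rot: [3.14, -0.0, 1.738]
force: [-8.1, -2.6, 18.5]
width: 0.0161
grasp_force: 102.4
```

```bash
python3 st.py
```

```text
[  1.9    0.31 152.76] [179.91  -0.03  99.56] 0.01605252007157255 102.41637468338013 F jig [-8.49 -0.79 18.52] M [-0.55  1.88  1.23] 19.8667
```

Request:
apply_moves([
  [0,-0.005,-0.01],
  [0,-0.01,-0.02],
  [0,-0.015,-0.03],
  [0,-0.02,-0.04],
  [0,-0.02,-0.045],
  [0,-0.02,-0.045],
], yaw=[0,0,-0.01,-0.02,-0.02,-0.02])

```text
time_s: 20.37
tool_pos: [0.5563, 0.322, 0.1529]
ee_rot: [3.139, -0.001, 1.765]
force: [3.5, 2.9, -0.9]
width: 0.0163
grasp_force: 99.1
```

```bash
python3 st.py
```

```text
[  1.55   0.26 152.9 ] [179.87  -0.04 101.14] 0.01628476552160455 99.1180408000946 F jig [ 4.04  2.11 -0.89] M [ 0.59 -0.55  0.58] 20.3667
```

Request:
apply_moves([
  [0,0,0],
  [0,0,0],
  [0,0,0],
  [0,0,0],
  [0,0,0],
  [0,0,0],
], yaw=[0,0,0,0,0,0], hand=0.2)

```text
time_s: 20.87
tool_pos: [0.5548, 0.3211, 0.1528]
ee_rot: [-3.141, 0.0, 1.765]
force: [0.2, -0.2, 0.6]
width: 0.0515
grasp_force: 0.0
```

Request:
apply_moves([
  [0,0,-0.1],
  [0,0,-0.2],
  [0,0,-0.35],
  [0,0,-0.5],
  [0,0,-0.65],
  [0,0,-0.8],
  [0,0,-0.95],
  [0,0,-0.95],
], yaw=[0,0,0,0,0,0,0,0])

```text
time_s: 21.53
tool_pos: [0.5574, 0.3225, 0.2534]
ee_rot: [3.133, -0.002, 1.765]
force: [1.1, -0.2, 0.8]
width: 0.0513
grasp_force: 0.0
```

Request:
apply_moves([
  [0,-0.1,0],
  [0,-0.3,0],
  [0,-0.5,0],
  [0,-0.7,0],
  [0,-0.9,0],
  [0,-1,0],
  [0,-1,0],
], yaw=[0,0,0,0,0,0,0])

```text
time_s: 22.12
tool_pos: [0.4539, 0.3013, 0.2473]
ee_rot: [-3.139, 0.001, 1.766]
force: [-0.2, -0.3, 0.5]
width: 0.0511
grasp_force: 0.0
```

```bash
python3 st.py
python3 - <<'E'
from h import *
ims=[]
for f in('scene','side'):
    im,d=viewer.get_image(f);ims.append(im);v,u=np.mgrid[:384,:512];c=viewer.camera_info(f)
    Q=J((((np.stack([u,v,np.ones_like(u)],-1)@np.linalg.inv(c['K']).T*d[...,None])-c['t'])@c['R']).reshape(-1,3))
    n,r=door(Q);k=np.polyfit(n[:,0],n[:,1],1);print('door',np.degrees(np.arctan(k[0])).round(2),k[1].round(1))
    B=Q[(np.hypot(Q[:,0],Q[:,1])<45)&(Q[:,2]>195)&(Q[:,2]<222)];print(len(B),'bar top',np.sort(B[:,2])[-40::8].round(1),cv2.minAreaRect(B[:,:2].astype(np.float32)))
o=np.hstack([cv2.resize(ims[0][100:250,160:310],(400,400)),cv2.resize(ims[1][120:270,170:320],(400,400))]);cv2.imwrite('pics/i.png',o[:,:,::-1])
E
```

```text
[-102.85    1.53  247.31] [-179.87    0.03  101.18] 0.051053138504264725 0.0 F jig [-0.22 -0.23  0.51] M [ 0.01 -0.03 -0.04] 22.1167
door 0.88 -74.0
333 bar top [211.4 211.6 211.8 212.3 212.7] ((-0.4121713638305664, -1.4907455444335938), (20.252437591552734, 65.15713500976562), 2.1681313514709473)
door 0.67 -73.4
270 bar top [211.1 211.2 211.5 211.8 212.5] ((0.5621085166931152, 0.2862358093261719), (18.734777450561523, 66.36446380615234), 1.7132971286773682)
```

View pics/i.png

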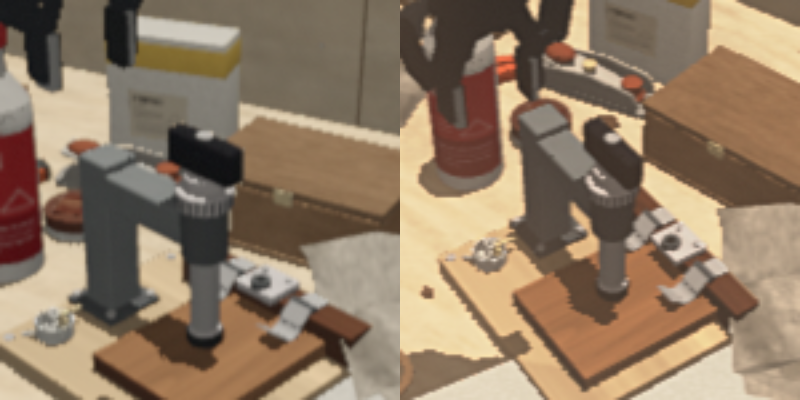

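The picture shows the door under both clips against the fence, the bar in line with the bridge arm, the foot pressed on the door and the gripper clear.

```bash
python3 -c "
from h import *
print(job.hand_in())"
```

```text
the job is handed in; nothing more can be done
None
```

I handed the job in at about 22 s, with no verdict shown. The door is home under both clips (within about 1° of square), the hold-down is locked, the foot presses at an estimated 18 N, and the gripper is clear of everything.

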